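# Unclip the sensor cartridge and park it

### The arm

A 6-joint arm with a two-finger parallel gripper is mounted at the origin on the work surface; the furniture and walls round the work are solid. World frame = base frame: x ahead of the robot, y to its left, z up, the work surface at z = 0. Lengths are in mm, angles in rad, forces in N, time in s.
With the tool pointing down it reaches from about 275 to 1000 mm from the base axis. Payload 8.4 kg.
Tool frame: the origin (TCP) lies between the finger pads; the fingertips stand r.nose_length ahead of it and the grasp point (between the pads) lies 8 mm behind it (r.nose_length is the distance from the TCP to the fingertips, in mm); y points along the fingers, x is the direction in which the jaws open and shut, and the axes are right-handed (so a half turn about y gives the same grasp; the last joint's range is limited). The gripper opens to 85 mm and grips with 20 to 120 N. Pads are 22 mm wide; open, the fingers measure 114 mm over their backs; the gripper's body (76 mm by 85 mm) begins 54 mm behind the grasp point. The pads swing forward as they close: fully open they stand 13 mm farther back than shut.
Start: joints at [1.207, 0.353, 1.633, -0, 1.155, -0.002], TCP at [221.223, 584.541, 242.281] pointing down, gripper open.
Joint ranges: [-2.63, 2.63], [-0.92, 2.1], [0.06, 2.66], [-1.3, 4.44], [0, 2.69], [-3.02, 3.02]. Speed limits (rad/s): [2.22, 2.22, 2.79, 3.14, 3.14, 3.14].

### API

Orientations are given as [roll, pitch, yaw] about the fixed x, y, z axes, in that order (R = Rz(yaw) Ry(pitch) Rx(roll)).
In Python, from rig import r, cams, order gives the robot as it stands. The module is installed in compiled form; this text tells all that it offers.
- The arm moves only by the shell command python3 -m crank 'ROWS' [FORCE]. ROWS is JSON, a list of rows, each a list of 7 numbers: the turn, a rotation vector about the tool's x, y, z in degrees, then the shift along the tool's x, y, z in cm, then the opening, from -1 (shut) to 1 (fully open). A call has exactly 10 rows; each row shifts and turns the pose as measured when the row begins, along the tool's axes as they then stand; what a row does not reach is not made up. A row lasts 1/12 s, in which the tool goes at most 41.7 mm and 7.16 degrees, less where a joint would pass 70% of its speed; a pose out of reach is approached as far as the arm can. A call with a gripper value outside its range is refused whole. The fingers move at their own pace and stop on an object; FORCE is the grip in N (left out, the last holds). Time passes only in rows, so rows that do not move let the fingers close, or fill a call up. It gives the time, the measured TCP pose, the force and the opening at its end, in the units of the state.
- r.sense(): the state, without advancing time (a new reading comes with each control period).
- cams.grab_frame(name): name is "scene" or "top"; returns the picture (480x640x3 uint8, blue, green, red); there is no depth.
- cams.camera_info(name): a dict with "intrinsics" (3x3 intrinsics, pixels), "view" (4x4, takes a point from world to camera coordinates). Camera axes: x right, y up, looking along -z (the intrinsics and any distortion apply to the point x, -y, -z); pixel columns grow to the right and rows downward; lengths in mm; the calibration is good to about 2 mm. A picture is of the moment at which its call begins. camera_info takes no time and is no camera call.
- order.sign_off(): hands the job in, once; it reports no verdict.
The state is a dict: "clock": time; "qpos": joint angles; "qvel": joint speeds; "joint_efforts": joint torques, N m; "eef_pos": TCP position; "tcp_rot": TCP orientation; "contact_force": force on the tool from outside, world axes, zero at the start; "wrist_torque": the same for the moment, N m; "opening": opening from 0.0 (shut) to 1.0 (fully open).
Only numpy, scipy, OpenCV 4.12 (cv2) and the standard library are available. Lean on these libraries where they do the work, as an engineer would, in place of code of your own. Each camera call takes 0.05 s, during which the arm holds its last target.

### The job

Unclip the sensor cartridge from its docking station: hold the two thumb plates beside its fin pressed down to the released position while you pull the cartridge out of the open end. Then set it gently down on its base in the empty storage cradle and let go. Do not force the clip or lean hard on the dock, and leave the timer, forceps and petri dish where they are.

Things in the scene. Friction and masses are not known exactly. Their poses are not given: they have to be found in the camera images.
- dock: Fixed grey docking station, 124x128 mm. Origin: centre of its underside, on the bench. Its channel runs along x, open at the -x end (pull that way), stop at +x; floor 22 mm up. Walls with inward lips (x -51 to 51, top 36.5 mm high) hold the cartridge down: slide it about 100 mm along -x before lifting; 2 mm side play. Over 25 N robot on dock or 40 N cartridge on dock is forcing it.
- plates (a point): Centre between the two bare aluminium thumb plates of the dock's sprung steel release bar, one plate each side of the fin: x -30 to 30, |y| 13 to 59 mm (dock axes), 6 mm thick. This point is fixed to the dock 56 mm above the bench and does not move: the plates' tops rest 56 to 72 mm above the bench, set differently every time and not reported. Feel for them.
- tooth (a point): The bar's locking tooth under the cartridge (point fixed to the dock at channel floor height, 22 mm). It stands 4.5 mm into a notch and blocks the cartridge. Plates and tooth go straight down: 3.3 N to start, 5.6 N at 4.5 mm (just clear), 6.8 N at 7 mm, then a hard stop. After 10 mm of sliding the cartridge itself keeps it down; past 49 mm the bar springs up.
- cartridge: Loose sensor cartridge, 0.1-0.2 kg, grey and white. Origin: centre of its underside; dock's axes when docked, underside 22 mm above the bench. Flange 90 (x) x 48 (y) x 8 mm, body 88x40 mm up to 18 mm, on top a centred upright gripping fin 50 long (x), 16 thick (y), from 18 to 73 mm up. Docked, the thumb plates lie 5 mm clear of the fin on either side; 2 mm end play.
- cradle: Fixed open storage cradle, grey tray 112 (x) x 70 (y) x 22 mm high, 4 mm walls; pocket 104x62 mm, its floor about 4 mm above the bench. Origin: centre of its underside. The cartridge lies with its long side along the cradle's x, either way round.
- bench_timer: Bystander: bench timer, 64 x 64 x 20 mm, loose; origin centre of its underside.
- forceps: Bystander: steel forceps, 127 x 19 x 9 mm, loose; origin centre of its underside.
- petri_dish: Bystander: shallow clear dish, 62 mm across, 15 mm high, loose; origin centre of its underside.
There are look-alikes about, which are no part of the job. Leave any green or yellow look-alike of the dock alone.

How it is judged:
By the outcome, as a careful person would: the job done as asked, in the order asked, and still so for the second after the job is handed in, with the robot touching nothing.
It also fails if it takes over 54 s, if anything falls off the work surface, if the arm or the gripper's body presses on something with over 40 N, if the wrist force passes 120 N, or if a joint passes its speed limit or range.

## Working session

There is one attempt and no reset: what is moved stays moved. The work goes in short steps, Python scripts to look and compute and a shell command to move; the robot and the scene stay as the last step left them, time stands still between calls to the robot, and variables do not carry over. Pictures are saved under pics/ and viewed, and the job is handed in when it is done.

```bash
mkdir -p pics; python3 - <<'E'
from rig import r,cams,order
import cv2
s=r.sense();print({k:s[k] for k in s}); print(r.nose_length)
for n in("scene","top"):
    im=cams.grab_frame(n);cv2.imwrite(f"pics/{n}0.png",im);i=cams.camera_info(n);print(n,i)
E
```

```text
{'clock': 0.0, 'qpos': array([ 1.20662396e+00,  3.53658461e-01,  1.63412007e+00,  1.35672376e-06,
        1.15519154e+00, -2.43393210e-03]), 'qvel': array([ 0.00089116, -0.00047109, -0.00059379, -0.00061836, -0.0002935 ,
       -0.00108696]), 'joint_efforts': array([ 1.00584715e-03, -6.05252552e+01, -3.42067158e+01,  5.36277855e-05,
        9.16234130e-03, -1.26840430e-05]), 'eef_pos': array([221.0469594 , 584.12364943, 241.56124197]), 'tcp_rot': array([-1.57079173e+00,  1.37741355e-03,  1.20905735e+00]), 'contact_force': array([-0.8559105 , -0.24253694, -0.23772719]), 'wrist_torque': array([ 0.00407039,  0.002079  , -0.03761034]), 'opening': 1.0014354546331943}
11.0
scene {'intrinsics': array([[440.71424016,   0.        , 321.32764177],
       [  0.        , 440.71424016, 237.0711187 ],
       [  0.        ,   0.        ,   1.        ]]), 'view': array([[-5.05734249e-01, -8.62678171e-01,  4.38671670e-03,
         1.74409091e+02],
       [ 4.42884706e-01, -2.55265184e-01,  8.59472409e-01,
        -3.10666103e+02],
       [-7.40328310e-01,  4.36607443e-01,  5.11163314e-01,
        -4.80529823e+02],
       [ 0.00000000e+00,  0.00000000e+00,  0.00000000e+00,
         1.00000000e+00]])}
top {'intrinsics': array([[590.43981377,   0.        , 319.60466498],
       [  0.        , 590.43981377, 238.60656709],
       [  0.        ,   0.        ,   1.        ]]), 'view': array([[ 1.74377744e-02, -9.99800150e-01, -9.77666267e-03,
        -8.44279647e+01],
       [ 9.85074222e-01,  1.55045833e-02,  1.71430410e-01,
        -5.17434474e+02],
       [-1.71244567e-01, -1.26201032e-02,  9.85147721e-01,
        -1.29809374e+03],
       [ 0.00000000e+00,  0.00000000e+00,  0.00000000e+00,
         1.00000000e+00]])}
```

View pics/scene0.png

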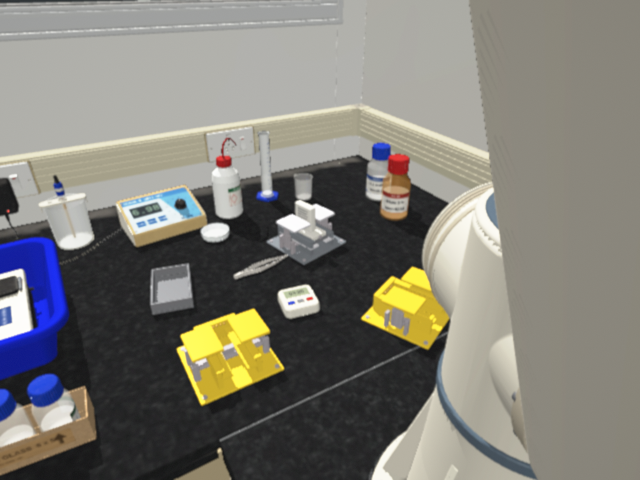

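View pics/top0.png

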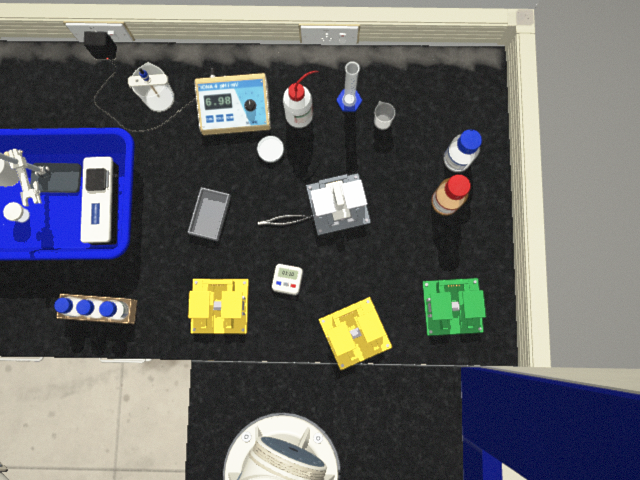

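The scene view shows the grey dock at (306,236), the cradle at (172,288), the timer at (298,301), the forceps at (262,267) and the dish at (215,232). In the top view they are the dock (338,205), cradle (209,214), timer (288,280), forceps (285,219) and dish (270,149).

Things that could be taken for the dock, by top-view pixel: grey (338,205), yellow (219,306), yellow (355,333), green (454,306). I choose the grey one and will check it in close crops.

```bash
python3 - <<'E'
import cv2,numpy as np
t=cv2.imread("pics/top0.png");s=cv2.imread("pics/scene0.png")
a=cv2.resize(t[165:245,290:390],None,fx=6,fy=6,interpolation=cv2.INTER_CUBIC)
b=cv2.resize(s[190:270,255:355],None,fx=6,fy=6,interpolation=cv2.INTER_CUBIC)
cv2.imwrite("pics/c1.png",a);cv2.imwrite("pics/c2.png",b)
c=cv2.resize(t[175:255,170:270],None,fx=6,fy=6,interpolation=cv2.INTER_CUBIC)
cv2.imwrite("pics/c3.png",c)
E
```

```text
(no output)
```

View pics/c1.png

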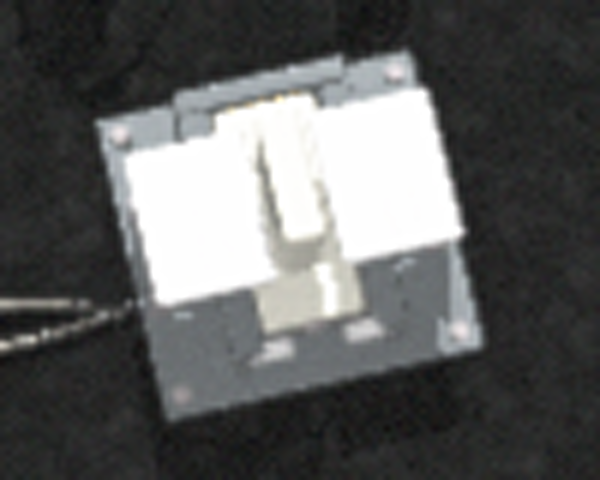

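View pics/c2.png

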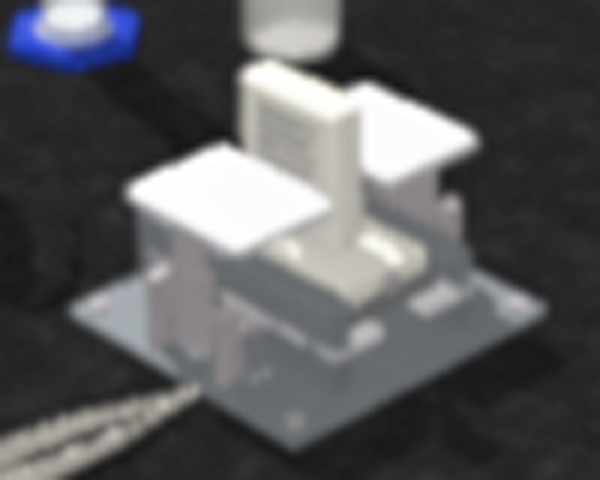

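View pics/c3.png

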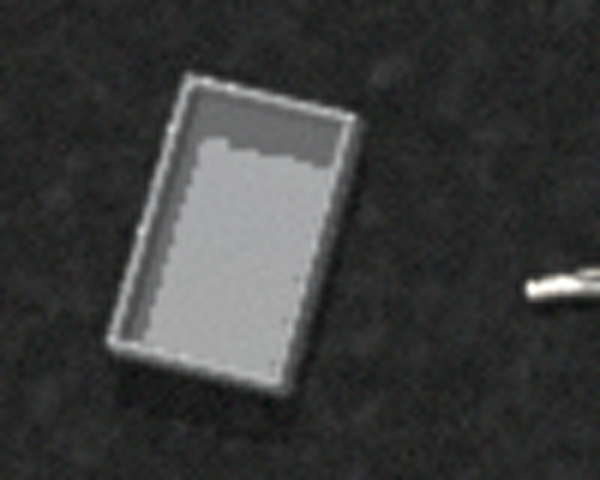

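The close crops confirm the choice: grey dock, white cartridge with an upright fin, and bare thumb plates. The stop bar is at the far (image-top) edge and the open end faces the robot. Now I'll measure it.

```bash
cat > h.py <<'E'
import cv2,numpy as np
from rig import cams
C={n:cams.camera_info(n) for n in("scene","top")}
def ray(n,u,v):
    K=C[n]["intrinsics"];V=C[n]["view"];R=V[:3,:3];t=V[:3,3]
    d=np.linalg.solve(K,[u,v,1.]);d=np.array([d[0],-d[1],-d[2]])
    return -R.T@t,(R.T@d)/np.linalg.norm(d)
def onz(n,u,v,z):
    o,d=ray(n,u,v);return o+d*(z-o[2])/d[2]
def tri(a,b):
    o1,d1=ray("top",*a);o2,d2=ray("scene",*b)
    s=np.linalg.lstsq(np.c_[d1,-d2],o2-o1,rcond=None)[0]
    p,q=o1+d1*s[0],o2+d2*s[1];return (p+q)/2,np.linalg.norm(p-q)
def proj(n,p):
    V=C[n]["view"];c=V[:3,:3]@np.array(p,float)+V[:3,3];K=C[n]["intrinsics"]
    return K[0,0]*c[0]/-c[2]+K[0,2],K[1,1]*-c[1]/-c[2]+K[1,2]
def crop(a,x0,y0,k=6): return ((a[0]+.5)/k-.5+x0,(a[1]+.5)/k-.5+y0)
E
python3 - <<'E'
from h import *
T=lambda a:crop(a,290,165); S=lambda a:crop(a,255,190)
# plate corners (top crop, scene crop)
for nm,a,b in [("Lplate farL",(127,157),(225,145)),("Lplate nearL",(163,303),(127,190)),("Lplate nearR",(278,275),(238,250)),
 ("Rplate farR",(428,90),(365,83)),("Rplate nearR",(462,235),(478,137)),("base near-left",(170,420),(68,312)),("base near-right",(483,347),(297,450)),("base far-right",(412,52),(547,305)),
 ("fin nearR top",(327,235),(357,115)),("fin farL",(258,100),(268,60)),("fin nearL",(283,240),(240,75))]:
    p,e=tri(T(a),S(b));print(nm,p.round(1),round(e,1))
for nm,a in [("nl",(170,420)),("nr",(483,347)),("fr",(412,52)),("fl",(97,122))]:
    print(nm,onz("top",*T(a),4).round(1))
for nm,b in [("?l",(68,312)),("?near",(297,450)),("?r",(547,305))]:
    print(nm,onz("scene",*S(b),4).round(1))
U=lambda a:crop(a,170,175)
for a in [(110,345),(190,75),(357,117),(287,390)]: print("cradle",onz("top",*U(a),22).round(1))
E
```

```text
Lplate farL [611.4 -67.6  85.5] 30.5
Lplate nearL [574.1 -51.3  85.4] 40.2
Lplate nearR [594.6 -98.   38.9] 32.8
Rplate farR [ 653.9 -166.7   64.1] 2.6
Rplate nearR [ 597.3 -180.8   63. ] 0.3
base near-left [543.  -36.   58.9] 79.9
base near-right [ 604.9 -159.1  -73.8] 91.9
base far-right [ 666.5 -203.7  -40.7] 96.2
fin nearR top [ 591.4 -128.1   88. ] 3.0
fin farL [ 636.1 -108.2   96.4] 12.1
fin nearL [591.7 -98.9 109.2] 32.0
nl [535.3 -71.2   4. ]
nr [ 566.3 -193.4    4. ]
fr [ 685.6 -164.8    4. ]
fl [655.  -40.1   4. ]
?l [650.  -36.7   4. ]
?near [528.5 -66.8   4. ]
?r [ 565.9 -192.6    4. ]
cradle [533.2 230.4  22. ]
cradle [641.2 205.   22. ]
cradle [625.3 138.7  22. ]
cradle [516.6 161.   22. ]
```

```bash
python3 - <<'E'
from h import *
T=lambda a:crop(a,290,165); S=lambda a:crop(a,255,190)
P={}
for nm,a,b in [("L fl",(127,157),(127,190)),("L nl",(163,303),(238,250)),("L nr",(278,275),(330,205)),
 ("R fr",(428,90),(365,83)),("R nr",(462,235),(478,137)),("b nl",(170,420),(297,450)),("b nr",(483,347),(547,307)),("b fl",(97,122),(68,312)),
 ("fin nr",(327,235),(357,115)),("fin nl",(283,240),(355,90)),("fin fr",(310,97),(243,75)),]:
    p,e=tri(T(a),S(b));P[nm]=p;print(nm,p.round(1),round(e,1))
# base
g=[onz("top",*T(a),4)[:2] for a in [(170,420),(483,347),(412,52),(97,122)]]
c=np.mean(g,0);dx=(g[2]+g[3]-g[0]-g[1]);dy=g[0]+g[3]-g[1]-g[2]
print("base c",c,np.degrees(np.arctan2(dx[1],dx[0])),np.degrees(np.arctan2(-dy[0],dy[1])))
d=lambda a,b:np.degrees(np.arctan2(*(P[a]-P[b])[[1,0]]))
print("plate edges yaw",d("L fl","L nl"),d("R fr","R nr"), d("L fl","R fr")-90,d("L nl","R nr")-90)
print("plate centre",(P["L fl"]+P["L nl"]+P["R fr"]+P["R nr"])/4)
U=lambda a:crop(a,170,175)
g=[onz("top",*U(a),22)[:2] for a in [(110,345),(190,75),(357,117),(287,390)]]
c=np.mean(g,0);print("cradle",c,[np.linalg.norm(g[i]-g[(i+1)%4]) for i in range(4)],np.degrees(np.arctan2(*(g[1]+g[2]-g[0]-g[3])[::-1])))
E
python3 - <<'E'
import cv2
s=cv2.imread("pics/scene0.png")
cv2.imwrite("pics/c4.png",cv2.resize(s[250:330,130:230],None,fx=6,fy=6,interpolation=cv2.INTER_CUBIC))
E
```

```text
L fl [626.3 -53.3  61.9] 1.5
L nl [570.  -68.2  61.3] 1.2
L nr [ 581.7 -111.    61.3] 2.0
R fr [ 653.9 -166.7   64.1] 2.6
R nr [ 597.3 -180.8   63. ] 0.3
b nl [536.4 -71.1  -2.1] 0.1
b nr [ 566.7 -193.4    2.5] 0.3
b fl [ 6.563e+02 -3.960e+01 -3.000e-01] 0.7
fin nr [ 591.4 -128.1   88. ] 3.0
fin nl [ 582.2 -116.   105.5] 7.7
fin fr [ 648.2 -117.5   81.4] 12.1
base c [ 610.52172103 -117.35164016] 14.021348176144926 14.002751348854037
plate edges yaw 14.748069226050513 13.984962003485645 13.709736464648344 13.644440653303661
plate centre [ 611.87923212 -117.25960789   62.56904626]
cradle [579.09005305 183.75115197] [np.float64(111.00731977541534), np.float64(68.19704018418588), np.float64(110.95264090238999), np.float64(71.37765735932626)] -12.42068355920409
```

View pics/c4.png

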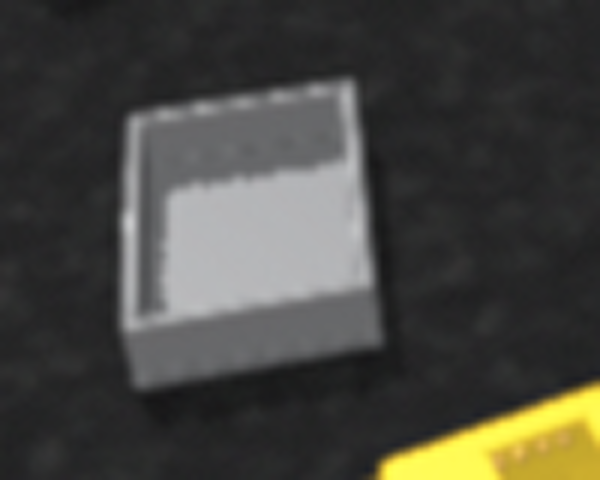

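Scene crop: the cradle rim corners are near (127,325), (132,115), (352,80) and (375,288), and the pocket is empty. I'll triangulate the cradle and check the fin.

```bash
python3 - <<'E'
from h import *
T=lambda a:crop(a,290,165); S=lambda a:crop(a,255,190)
U=lambda a:crop(a,170,175); W=lambda a:crop(a,130,250)
for a,b in [((110,345),(127,327)),((190,75),(130,115)),((357,117),(353,80)),((287,390),(375,288))]:
    p,e=tri(U(a),W(b));print("cradle rim",p.round(1),round(e,1), onz("scene",*W(b),22).round(1))
c=np.array([611.2,-117.3]);y=np.radians(14.);R=np.array([[np.cos(y),-np.sin(y)],[np.sin(y),np.cos(y)]])
for q in [(-25,8),(-25,-8),(25,-8),(25,8)]:
    w=[*(c+R@q),95]
    a=np.array(proj("top",w))-[290,165];b=np.array(proj("scene",w))-[255,190]
    print(q,(a*6+2.5).round(),(b*6+2.5).round())
from rig import r
s=r.sense()
# target: 
from scipy.spatial.transform import Rotation as Ro
print(Ro.from_euler('xyz',s['tcp_rot']).as_matrix().round(3))
E
```

```text
cradle rim [533.8 231.5  19.9] 1.3 [531.3 232.3  22. ]
cradle rim [642.2 206.7  20.3] 2.8 [640.4 208.2  22. ]
cradle rim [625.9 139.5  20.8] 1.3 [624.5 140.4  22. ]
cradle rim [517.9 163.2  17.7] 3.0 [513.3 165.5  22. ]
(-25, 8) [290. 245.] [339. 113.]
(-25, -8) [332. 235.] [372.  98.]
(25, -8) [301. 107.] [276.  53.]
(25, 8) [259. 116.] [243.  67.]
[[ 0.354 -0.    -0.935]
 [ 0.935 -0.001  0.354]
 [-0.001 -1.     0.   ]]
```

```bash
python3 - <<'E'
import cv2,numpy as np
t=cv2.imread("pics/top0.png");s=cv2.imread("pics/scene0.png")
a=cv2.resize(t[175:220,318:353],None,fx=12,fy=12,interpolation=cv2.INTER_NEAREST)
b=cv2.resize(s[195:245,285:330],None,fx=11,fy=11,interpolation=cv2.INTER_NEAREST)
h=max(a.shape[0],b.shape[0]);o=np.zeros((560,a.shape[1]+b.shape[1]-130,3),np.uint8) if 0 else np.zeros((560,800,3),np.uint8)
a=a[:560,:400];o[:a.shape[0],:a.shape[1]]=a
b=b[:560,:400];o[:b.shape[0],400:400+b.shape[1]]=b
f=lambda x:np.clip((x.astype(float)-120)*255/135,0,255).astype(np.uint8)
cv2.imwrite("pics/c5.png",f(o))
E
```

```text
(no output)
```

View pics/c5.png

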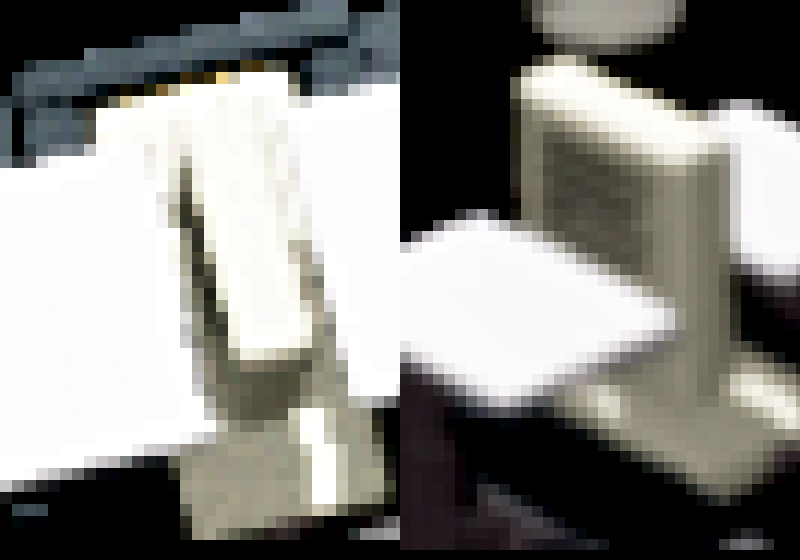

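```bash
python3 - <<'E'
from h import *
y=np.radians(14.);R=np.array([[np.cos(y),-np.sin(y)],[np.sin(y),np.cos(y)]]);c=np.array([611,-117.3])
for a,b in [((336.7,204.5),(310.1,209.2)),((343.75,203.25),(314.5,207.3))]:
    p,e=tri(a,b);q=onz("top",*a,95)[:2];q2=onz("scene",*b,95)[:2]
    print(p.round(1),round(e,1),"dock coords",(R.T@(p[:2]-c)).round(1),(R.T@(q-c)).round(1),(R.T@(q2-c)).round(1))
E
```

```text
[ 587.1 -113.6   92.8] 1.5 dock coords [-22.3   9.4] [-22.3  10.1] [-26.1  11.9]
[ 591.2 -128.    91.6] 1.2 dock coords [-21.8  -5.6] [-23.   -5.7] [-26.1  -0.6]
```

Measured: dock at (611, -117), yaw 14°. Fin centre is about (611.6, -115.6) with its top at about z 93. Plates are at about z 62.5. Cradle is at (579, 185), yaw about -12.5°. First move: turn, and start across.

```bash
python3 -m crank '[[0,-7,0,0,0,0,1],[0,-7,0,0,0,0,1],[0,-7,0,0,0,0,0.2],[0,-7,0,0,0,0,-0.2],[0,-6.7,0,0,0,0,-0.3],[0,0,0,-2,0,-0.5,-0.3],[0,0,0,-3.8,0,-1,-0.3],[0,0,0,-3.8,0,-1,-0.3],[0,0,0,-3.8,0,-1,-0.3],[0,0,0,-3.8,0,-1,-0.3]]' 30
```

```text
clock: 0.93
eef_pos: [308.1, 429.1, 237.2]
tcp_rot: [-1.566, 0.004, 1.849]
contact_force: [0.1, -0.9, 0.2]
opening: 0.347
```

```bash
python3 -m crank '[[0,1.9,0,-3.9,0,-1.05,-0.3],[0,0,0,-3.9,0,-1.05,-0.3],[0,0,0,-3.9,0,-1.05,-0.3],[0,0,0,-3.9,0,-1.05,-0.3],[0,0,0,-3.9,0,-1.05,-0.3],[0,0,0,-3.9,0,-1.05,-0.3],[0,0,0,-3.9,0,-1.05,-0.3],[0,0,0,-3.9,0,-1.05,-0.3],[0,0,0,-3.9,0,-1.05,-0.3],[0,0,0,-3.9,0,-1.05,-0.3]]'; cat >> h.py <<'E'
def need(x,y,yaw=None):
    from rig import r
    from scipy.spatial.transform import Rotation as Ro
    s=r.sense();M=Ro.from_euler('xyz',s['tcp_rot']).as_matrix()
    d=np.array([x-s['eef_pos'][0],y-s['eef_pos'][1],0])
    print("pos",s['eef_pos'].round(1),"yaw",np.degrees(s['tcp_rot'][2]).round(2),"tilt",np.degrees(s['tcp_rot'][:2]).round(2),"tool shift cm",(M.T@d/10).round(2),"F",s['contact_force'].round(1),"op",round(s['opening'],3),"t",round(s['clock'],2))
    if yaw is not None: print("turn tool y",round(np.degrees(s['tcp_rot'][2])-yaw,2))
E
python3 -c "
from h import *;need(611.6,-115.6,104)"
```

```text
clock: 1.77
eef_pos: [506.8, 62.3, 237.0]
tcp_rot: [-1.564, 0.004, 1.817]
contact_force: [1.2, 0.1, -0.2]
opening: 0.345
pos [506.8  62.3 237. ] yaw 104.09 tilt [-89.62   0.25] tool shift cm [-19.81   0.05  -5.84] F [ 1.2  0.1 -0.2] op 0.345 t 1.77
turn tool y 0.09
```

```bash
python3 -m crank '[[-0.38,0,-0.25,-3.8,0,-1.1,-0.3],[0,0,0,-3.8,0,-1.1,-0.3],[0,0,0,-3.8,0,-1.1,-0.3],[0,0,0,-3.8,0,-1.1,-0.3],[0,0,0,-3,1,-0.9,-0.3],[0,0,0,-1.5,2,-0.5,-0.35],[0,0,0,0,3,0,-0.4],[0,0,0,0,2,0,-0.4],[0,0,0,0,0,0,-0.4],[0,0,0,0,0,0,-0.4]]'
python3 -c "
from h import *;need(611.6,-115.6,104)
cv2.imwrite('pics/s1.png',cams.grab_frame('scene'));cv2.imwrite('pics/t1.png',cams.grab_frame('top'))"
```

```text
clock: 2.6
eef_pos: [617.4, -136.0, 152.7]
tcp_rot: [-1.572, 0.002, 1.807]
contact_force: [-0.6, -1.1, 0.8]
opening: 0.301
pos [ 617.4 -136.   152.7] yaw 103.52 tilt [-90.1    0.13] tool shift cm [ 2.11 -0.    0.09] F [-0.6 -1.1  0.8] op 0.301 t 2.6
turn tool y -0.48
```

View pics/s1.png

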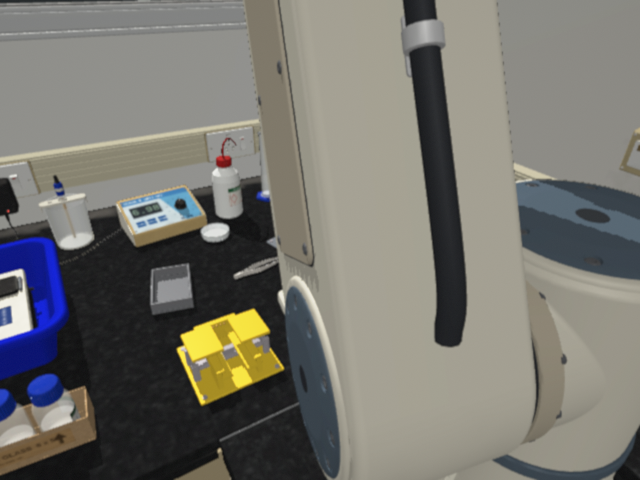

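The arm hides the dock in the scene view. I'll centre over the fin and check from the top camera.

```bash
python3 -m crank '[[0,-0.5,0,1.05,0,0.05,-0.4],[0,0,0,1.05,0,0.05,-0.4],[0,0,0,0,0,0,-0.4],[0,0,0,0,0,0,-0.4],[0,0,0,0,0,0,-0.4],[0,0,0,0,0,0,-0.4],[0,0,0,0,0,0,-0.4],[0,0,0,0,0,0,-0.4],[0,0,0,0,0,0,-0.4],[0,0,0,0,0,0,-0.4]]'
python3 -c "
from h import *;need(611.6,-115.6,104)
t=cams.grab_frame('top');cv2.imwrite('pics/t1.png',cv2.resize(t[120:270,240:440],None,fx=4,fy=4))"
```

```text
clock: 3.53
eef_pos: [613.9, -111.5, 160.6]
tcp_rot: [-1.582, 0.007, 1.82]
contact_force: [0.5, -0.4, 0.7]
opening: 0.306
pos [ 613.9 -111.5  160.6] yaw 104.29 tilt [-90.67   0.39] tool shift cm [-0.34 -0.    0.33] F [ 0.5 -0.4  0.7] op 0.306 t 3.53
turn tool y 0.29
```

View pics/t1.png

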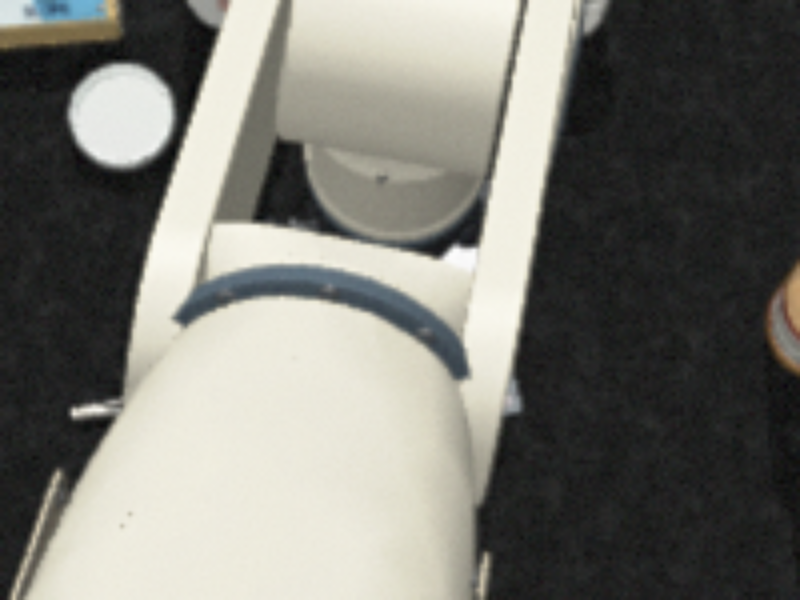

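```bash
python3 -m crank '[[0.7,0.3,-0.4,-0.34,0,0.33,-0.4],[0,0,0,0,1,0,-0.4],[0,0,0,0,1,0,-0.4],[0,0,0,0,1,0,-0.4],[0,0,0,0,1,0,-0.4],[0,0,0,0,0,0,-0.4],[0,0,0,0,0,0,-0.4],[0,0,0,0,0,0,-0.4],[0,0,0,0,0,0,-0.4],[0,0,0,0,0,0,-0.4]]'
python3 -c "
from h import *;need(611.6,-115.6,104)"
```

```text
clock: 4.42
eef_pos: [609.9, -116.3, 113.8]
tcp_rot: [-1.565, -0.003, 1.814]
contact_force: [-0.4, 0.3, 0.4]
opening: 0.298
pos [ 609.9 -116.3  113.8] yaw 103.92 tilt [-89.69  -0.15] tool shift cm [ 0.03 -0.   -0.18] F [-0.4  0.3  0.4] op 0.298 t 4.42
turn tool y -0.08
```

```bash
python3 -m crank '[[-0.3,0,0.15,0.03,0,-0.18,-0.4],[0,0,0,0,0.5,0,-0.4],[0,0,0,0,0.5,0,-0.4],[0,0,0,0,0.5,0,-0.4],[0,0,0,0,0.5,0,-0.4],[0,0,0,0,0,0,-0.4],[0,0,0,0,0,0,-0.4],[0,0,0,0,0,0,-0.4],[0,0,0,0,0,0,-0.4],[0,0,0,0,0,0,-0.4]]'
python3 -c "
from h import *;need(611.6,-115.6,104)"
```

```text
clock: 5.25
eef_pos: [612.5, -115.6, 92.8]
tcp_rot: [-1.573, 0.001, 1.814]
contact_force: [-0.3, 0.2, 0.5]
opening: 0.3
pos [ 612.5 -115.6   92.8] yaw 103.93 tilt [-9.012e+01  6.000e-02] tool shift cm [ 0.02 -0.    0.09] F [-0.3  0.2  0.5] op 0.3 t 5.25
turn tool y -0.07
```

```bash
python3 -m crank '[[0,0,0,0,0.3,0.05,-0.4],[0,0,0,0,0.3,0,-0.4],[0,0,0,0,0.3,0,-0.4],[0,0,0,0,0.3,0,-0.4],[0,0,0,0,0,0,-0.4],[0,0,0,0,0,0,-0.4],[0,0,0,0,0,0,-0.4],[0,0,0,0,0,0,-0.4],[0,0,0,0,0,0,-0.4],[0,0,0,0,0,0,-0.4]]'
python3 -c "
from h import *;need(611.6,-115.6,104)"
```

```text
clock: 6.08
eef_pos: [612.3, -115.8, 79.8]
tcp_rot: [-1.574, 0.001, 1.814]
contact_force: [0.7, -0.5, -0.4]
opening: 0.301
pos [ 612.3 -115.8   79.8] yaw 103.92 tilt [-9.016e+01  8.000e-02] tool shift cm [ 0.04 -0.    0.06] F [ 0.7 -0.5 -0.4] op 0.301 t 6.08
turn tool y -0.08
```

Nothing touched yet. Now I'll feel for the plates.

```bash
python3 -m crank '[[0,0,0,0,0.1,0,-0.4],[0,0,0,0,0.1,0,-0.4],[0,0,0,0,0.1,0,-0.4],[0,0,0,0,0.1,0,-0.4],[0,0,0,0,0,0,-0.4],[0,0,0,0,0,0,-0.4],[0,0,0,0,0,0,-0.4],[0,0,0,0,0,0,-0.4],[0,0,0,0,0,0,-0.4],[0,0,0,0,0,0,-0.4]]'
python3 -c "
from h import *;need(611.6,-115.6,104)"
```

```text
clock: 6.92
eef_pos: [612.7, -115.8, 76.4]
tcp_rot: [-1.575, 0.002, 1.814]
contact_force: [-1.4, -0.7, 2.7]
opening: 0.298
pos [ 612.7 -115.8   76.4] yaw 103.92 tilt [-90.21   0.1 ] tool shift cm [ 0.05 -0.    0.1 ] F [-1.4 -0.7  2.7] op 0.298 t 6.92
turn tool y -0.08
```

```bash
python3 -m crank '[[0,0,0,0,0.1,0.05,-0.4],[0,0,0,0,0.1,0,-0.4],[0,0,0,0,0,0,-0.4],[0,0,0,0,0,0,-0.4],[0,0,0,0,0,0,-0.4],[0,0,0,0,0,0,-0.4],[0,0,0,0,0,0,-0.4],[0,0,0,0,0,0,-0.4],[0,0,0,0,0,0,-0.4],[0,0,0,0,0,0,-0.4]]'
python3 -c "
from h import *;need(611.6,-115.6,104)"
```

```text
clock: 7.75
eef_pos: [612.7, -115.9, 75.1]
tcp_rot: [-1.576, 0.002, 1.814]
contact_force: [-0.5, 0.0, 4.2]
opening: 0.299
pos [ 612.7 -115.9   75.1] yaw 103.92 tilt [-90.27   0.11] tool shift cm [ 0.05 -0.    0.1 ] F [-0.5  0.   4.2] op 0.299 t 7.75
turn tool y -0.08
```

```bash
python3 -m crank '[[0.2,0,0,0,0.12,0.05,-0.4],[0,0,0,0,0.12,0,-0.4],[0,0,0,0,0.1,0,-0.4],[0,0,0,0,0,0,-0.4],[0,0,0,0,0,0,-0.4],[0,0,0,0,0,0,-0.4],[0,0,0,0,0,0,-0.4],[0,0,0,0,0,0,-0.4],[0,0,0,0,0,0,-0.4],[0,0,0,0,0,0,-0.4]]'
python3 -c "
from h import *;need(611.6,-115.6,104)"
```

```text
clock: 8.58
eef_pos: [612.7, -115.8, 72.3]
tcp_rot: [-1.572, 0.002, 1.814]
contact_force: [-1.2, 0.2, 6.1]
opening: 0.3
pos [ 612.7 -115.8   72.3] yaw 103.91 tilt [-90.05   0.12] tool shift cm [ 0.05 -0.    0.1 ] F [-1.2  0.2  6.1] op 0.3 t 8.58
turn tool y -0.09
```

```bash
python3 -m crank '[[0,0,0,0,0.08,0.05,-0.4],[0,0,0,0,0,0,-0.4],[0,0,0,0,0,0,-0.45],[0,0,0,0,0,0,-0.5],[0,0,0,0,0,0,-0.55],[0,0,0,0,0,0,-0.58],[0,0,0,0,0,0,-0.6],[0,0,0,0,0,0,-0.62],[0,0,0,0,0,0,-0.64],[0,0,0,0,0,0,-0.66]]' 30
python3 -c "
from h import *;need(611.6,-115.6,104)"
```

```text
clock: 9.42
eef_pos: [612.4, -113.6, 72.1]
tcp_rot: [-1.571, -0.001, 1.813]
contact_force: [-1.1, 0.0, 5.5]
opening: 0.188
pos [ 612.4 -113.6   72.1] yaw 103.9 tilt [-9.002e+01 -4.000e-02] tool shift cm [-0.17 -0.    0.13] F [-1.1  0.   5.5] op 0.188 t 9.42
turn tool y -0.1
```

```bash
python3 -m crank '[[0,0,0,0,0,0,-0.56],[0,0,0,0,0,0,-0.56],[0,0,0,0,0.08,0,-0.56],[0,0,0,0,0.08,0,-0.56],[0,0,0,0,0,0,-0.56],[0,0,0,0,0,0,-0.56],[0,0,0,0,0,0,-0.56],[0,0,0,0,0,0,-0.56],[0,0,0,0,0,0,-0.56],[0,0,0,0,0,0,-0.56]]' 30
python3 -c "
from h import *;need(611.6,-115.6,104)"
```

```text
clock: 10.25
eef_pos: [612.7, -114.0, 71.5]
tcp_rot: [-1.571, -0.0, 1.813]
contact_force: [-1.0, 0.5, 6.1]
opening: 0.221
pos [ 612.7 -114.    71.5] yaw 103.88 tilt [-8.998e+01 -1.000e-02] tool shift cm [-0.13  0.    0.15] F [-1.   0.5  6.1] op 0.221 t 10.25
turn tool y -0.12
```

```bash
python3 -m crank '[[0,0,0,0,0.06,0,-0.56],[0,0,0,0,0,0,-0.6],[0,0,0,0,0,0,-0.65],[0,0,0,0,0,0,-0.7],[0,0,0,0,0,0,-0.8],[0,0,0,0,0,0,-0.9],[0,0,0,0,0,0,-0.9],[0,0,0,0,0,0,-0.9],[0,0,0,0,0,0,-0.9],[0,0,0,0,0,0,-0.9]]' 30
python3 -c "
from h import *;need(611.6,-115.6,104)"
```

```text
clock: 11.08
eef_pos: [612.7, -113.6, 71.2]
tcp_rot: [-1.57, -0.001, 1.813]
contact_force: [-0.8, 0.4, 5.0]
opening: 0.178
pos [ 612.7 -113.6   71.2] yaw 103.89 tilt [-8.995e+01 -4.000e-02] tool shift cm [-0.17  0.    0.15] F [-0.8  0.4  5. ] op 0.178 t 11.08
turn tool y -0.11
```

```bash
python3 -m crank '[[0,0,0,0,0.02,0.1,-0.9],[0,0,0,0,0.01,0.1,-0.9],[0,0,0,0,0.01,0.1,-0.9],[0,0,0,0,0.01,0.1,-0.9],[0,0,0,0,0.01,0.1,-0.9],[0,0,0,0,0.01,0.1,-0.9],[0,0,0,0,0,0,-0.9],[0,0,0,0,0,0,-0.9],[0,0,0,0,0,0,-0.9],[0,0,0,0,0,0,-0.9]]' 30
python3 -c "
from h import *;need(612.7,-113.6,104)"
```

```text
clock: 11.92
eef_pos: [611.5, -114.3, 72.0]
tcp_rot: [-1.58, 0.001, 1.811]
contact_force: [3.3, 2.8, 4.0]
opening: 0.182
pos [ 611.5 -114.3   72. ] yaw 103.78 tilt [-9.053e+01  5.000e-02] tool shift cm [ 0.04  0.   -0.13] F [3.3 2.8 4. ] op 0.182 t 11.92
turn tool y -0.22
```

```bash
python3 -m crank '[[0.3,0.1,0,0,0.1,0,-0.9],[0.3,0,0,0,0.1,0,-0.9],[0,0,0,0,0.1,0,-0.9],[0,0,0,0,0.05,0.1,-0.9],[0,0,0,0,0.05,0.15,-0.9],[0,0,0,0,0.05,0.2,-0.9],[0,0,0,0,0.05,0.2,-0.9],[0,0,0,0,0.05,0.2,-0.9],[0,0,0,0,0.03,0.2,-0.9],[0,0,0,0,0.03,0.2,-0.9]]' 30
python3 -c "
from h import *;need(612.7,-113.6,104)"
```

```text
clock: 12.75
eef_pos: [605.4, -117.7, 71.6]
tcp_rot: [-1.579, 0.005, 1.808]
contact_force: [4.1, 3.2, 4.9]
opening: 0.181
pos [ 605.4 -117.7   71.6] yaw 103.6 tilt [-90.47   0.3 ] tool shift cm [ 0.23  0.01 -0.8 ] F [4.1 3.2 4.9] op 0.181 t 12.75
turn tool y -0.4
```

```bash
python3 -m crank '[[0.3,-0.2,-0.2,0.05,0.06,0.2,-0.9],[0.2,-0.2,-0.1,0.05,0.05,0.2,-0.9],[0,0,0,0.03,0.05,0.2,-0.9],[0,0,0,0,0.04,0.2,-0.9],[0,0,0,0,0.04,0.2,-0.9],[0,0,0,0,0.03,0.2,-0.9],[0,0,0,0,0.03,0.2,-0.9],[0,0,0,0,0.02,0.2,-0.9],[0,0,0,0,0.02,0.2,-0.9],[0,0,0,0,0.02,0.2,-0.9]]' 30
python3 -c "
from h import *;need(612.7,-113.6,104)"
```

```text
clock: 13.58
eef_pos: [592.7, -122.6, 71.6]
tcp_rot: [-1.583, 0.006, 1.816]
contact_force: [4.8, 3.7, 5.1]
opening: 0.181
pos [ 592.7 -122.6   71.6] yaw 104.06 tilt [-90.68   0.37] tool shift cm [ 0.39  0.02 -2.16] F [4.8 3.7 5.1] op 0.181 t 13.58
turn tool y 0.06
```

```bash
python3 -m crank '[[0.4,0,-0.2,0.1,0,0.2,-0.9],[0.3,0,-0.1,0.1,0,0.25,-0.9],[0.2,0,-0.1,0.05,0,0.25,-0.9],[0.1,0,0,0.05,0,0.25,-0.9],[0.1,0,0,0.05,0,0.25,-0.9],[0.1,0,0,0.03,0,0.25,-0.9],[0,0,0,0,0,0.25,-0.9],[0,0,0,0,0,0.25,-0.9],[0,0,0,0,0,0.25,-0.9],[0,0,0,0,0,0.25,-0.9]]' 30
python3 -c "
from h import *;need(612.7,-113.6,104)"
```

```text
clock: 14.42
eef_pos: [565.4, -126.1, 71.4]
tcp_rot: [-1.558, 0.0, 1.817]
contact_force: [1.6, 0.6, 5.6]
opening: 0.185
pos [ 565.4 -126.1   71.4] yaw 104.11 tilt [-8.929e+01  1.000e-02] tool shift cm [ 0.06 -0.06 -4.89] F [1.6 0.6 5.6] op 0.185 t 14.42
turn tool y 0.11
```

```bash
python3 -m crank '[[-0.2,0,0,0,-0.02,0.25,-0.9],[-0.2,0,0,0,-0.02,0.25,-0.9],[-0.1,0,0,0,-0.01,0.3,-0.9],[-0.1,0,0,0,0,0.3,-0.9],[0,0,0,0,0,0.3,-0.9],[0,0,0,0,0,0.3,-0.9],[0,0,0,0,0,0.3,-0.9],[0,0,0,0,0,0.3,-0.9],[0,0,0,0,0,0.3,-0.9],[0,0,0,0,0,0.3,-0.9]]' 30
python3 -c "
from h import *;need(612.7,-113.6,104)
t=cams.grab_frame('scene');cv2.imwrite('pics/s2.png',cv2.resize(t[150:300,200:400],None,fx=4,fy=4))"
```

```text
clock: 15.25
eef_pos: [531.3, -134.1, 71.2]
tcp_rot: [-1.565, -0.001, 1.817]
contact_force: [1.7, 0.1, 4.4]
opening: 0.182
pos [ 531.3 -134.1   71.2] yaw 104.11 tilt [-8.967e+01 -7.000e-02] tool shift cm [ 0.01 -0.05 -8.39] F [1.7 0.1 4.4] op 0.182 t 15.25
turn tool y 0.11
```

View pics/s2.png

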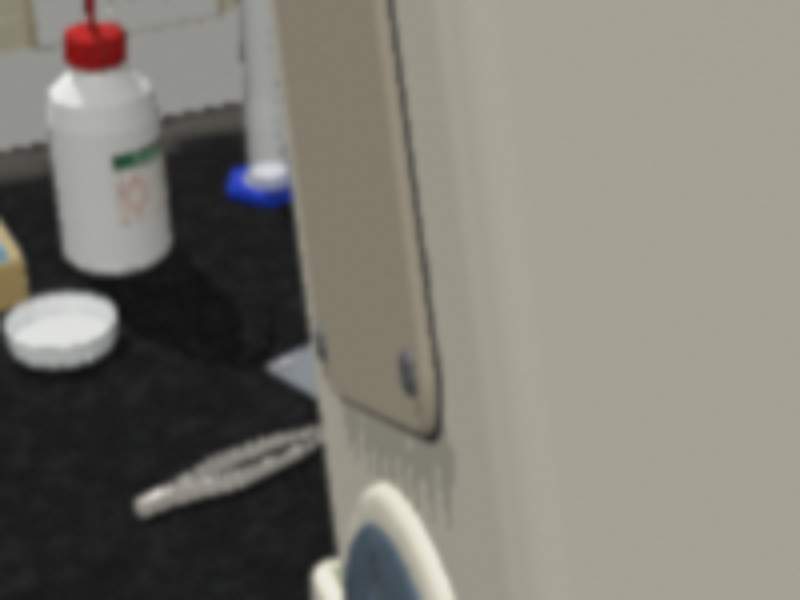

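```bash
python3 -m crank '[[-0.1,0,0,0,-0.02,0.3,-0.9],[0,0,0,0,-0.02,0.3,-0.9],[0,0,0,0,-0.01,0.3,-0.9],[0,0,0,0,0,0.3,-0.9],[0,0,0,0,0,0.3,-0.9],[0,0,0,0,0,0.3,-0.9],[0,0,0,0,0,0.1,-0.9],[0,0,0,0,0,0,-0.9],[0,0,0,0,0,0,-0.9],[0,0,0,0,0,0,-0.9]]' 30
python3 -c "
from h import *;need(612.7,-113.6,104)"
```

```text
clock: 16.13
eef_pos: [505.7, -138.2, 69.1]
tcp_rot: [-1.558, -0.006, 1.817]
contact_force: [-0.4, 0.0, -1.1]
opening: 0.184
pos [ 505.7 -138.2   69.1] yaw 104.1 tilt [-89.27  -0.34] tool shift cm [ -0.22  -0.14 -10.98] F [-0.4  0.  -1.1] op 0.184 t 16.13
turn tool y 0.1
```

Clear of the lips at 110 mm, and the force reading now shows only the cartridge's weight. Lift.

```bash
python3 -m crank '[[0,0,0,0,-0.5,0,-0.9],[0,0,0,0,-1,0,-0.9],[0,0,0,0,-1,0,-0.9],[0,0,0,0,-1,0,-0.9],[0,0,0,0,-1.5,0,-0.9],[0,0,0,0,-1.5,0,-0.9],[0,0,0,0,-1.5,0,-0.9],[0,0,0,0,-1,0,-0.9],[0,0,0,0,0,0,-0.9],[0,0,0,0,0,0,-0.9]]' 30
python3 -c "
from h import *;need(579.4,185)
t=cams.grab_frame('scene');cv2.imwrite('pics/s3.png',t)
t=cams.grab_frame('top');cv2.imwrite('pics/t3.png',t)"
```

```text
clock: 16.97
eef_pos: [508.7, -138.5, 171.1]
tcp_rot: [-1.563, -0.003, 1.818]
contact_force: [-0.9, 0.3, -2.1]
opening: 0.184
pos [ 508.7 -138.5  171.1] yaw 104.14 tilt [-89.55  -0.19] tool shift cm [ 2.965e+01 -2.000e-02 -1.476e+01] F [-0.9  0.3 -2.1] op 0.184 t 16.97
```

View pics/s3.png

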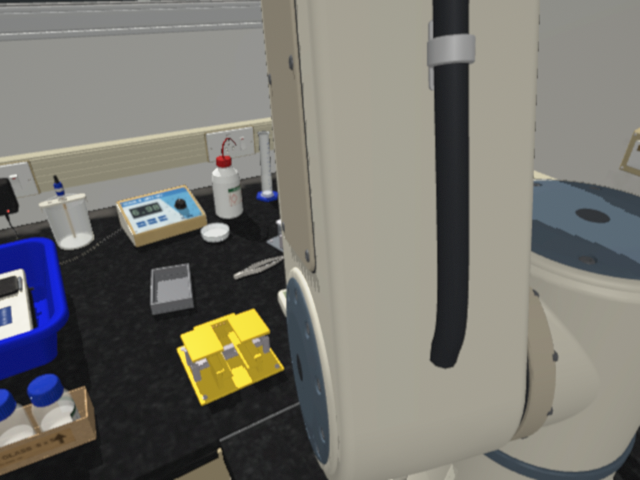

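View pics/t3.png

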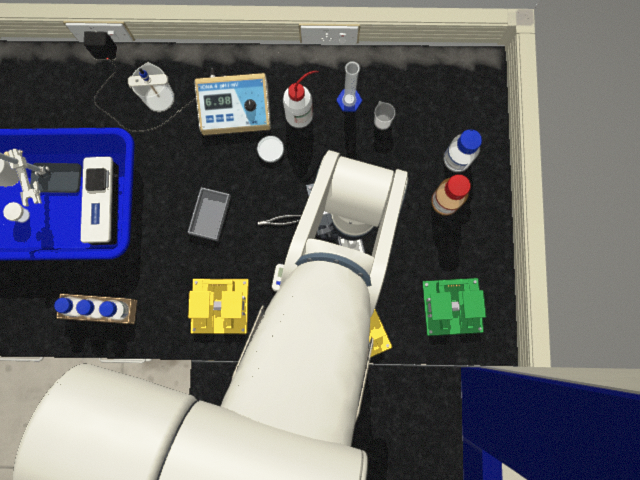

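```bash
python3 -m crank '[[0,6.8,0,0,0,0,-0.9],[0,6.8,0,0,0,0,-0.9],[0,6.8,0,0,0,0,-0.9],[0,6.6,0,0,0,0,-0.9],[0,0,0,1.5,0,0,-0.9],[0,0,0,3,0,0,-0.9],[0,0,0,3.5,0,0,-0.9],[0,0,0,3.5,0,0,-0.9],[0,0,0,3.5,0,0,-0.9],[0,0,0,3.5,0,0,-0.9]]' 30
python3 -c "
from h import *;need(579.5,184.6,77.1)"
```

```text
clock: 17.9
eef_pos: [548.3, 42.1, 159.6]
tcp_rot: [-1.544, 0.005, 1.313]
contact_force: [1.2, -0.3, -1.7]
opening: 0.182
pos [548.3  42.1 159.6] yaw 75.22 tilt [-88.48   0.27] tool shift cm [14.57 -0.05  0.62] F [ 1.2 -0.3 -1.7] op 0.182 t 17.9
turn tool y -1.88
```

```bash
python3 -m crank '[[-1.5,-1.9,-0.3,3,0,0.2,-0.9],[0,0,0,3,0,0.1,-0.9],[0,0,0,2.5,0,0.1,-0.9],[0,0,0,2,0,0,-0.9],[0,0,0,1,0,0,-0.9],[0,0,0,0,0,0,-0.9],[0,0,0,0,0,0,-0.9],[0,0,0,0,0,0,-0.9],[0,0,0,0,0,0,-0.9],[0,0,0,0,0,0,-0.9]]' 30
python3 -c "
from h import *;need(579.5,184.6,77.1)"
```

```text
clock: 18.73
eef_pos: [567.2, 163.3, 150.3]
tcp_rot: [-1.559, 0.005, 1.352]
contact_force: [-0.1, -0.2, -1.1]
opening: 0.184
pos [567.2 163.3 150.3] yaw 77.48 tilt [-89.32   0.26] tool shift cm [ 2.34 -0.02 -0.74] F [-0.1 -0.2 -1.1] op 0.184 t 18.73
turn tool y 0.38
```

```bash
python3 -m crank '[[-0.7,0.3,-0.3,1.2,0,-0.35,-0.9],[0,0,0,1.1,0,-0.35,-0.9],[0,0,0,0,0,0,-0.9],[0,0,0,0,0.5,0,-0.9],[0,0,0,0,0.5,0,-0.9],[0,0,0,0,0,0,-0.9],[0,0,0,0,0,0,-0.9],[0,0,0,0,0,0,-0.9],[0,0,0,0,0,0,-0.9],[0,0,0,0,0,0,-0.9]]' 30
python3 -c "
from h import *;need(579.5,184.6,77.1)
t=cams.grab_frame('scene');cv2.imwrite('pics/s4.png',cv2.resize(t[180:330,80:280],None,fx=4,fy=4,interpolation=cv2.INTER_CUBIC))
t=cams.grab_frame('top');cv2.imwrite('pics/t4.png',cv2.resize(t[130:280,150:400],None,fx=3.2,fy=3.2))"
```

```text
clock: 19.57
eef_pos: [580.3, 183.9, 139.1]
tcp_rot: [-1.572, -0.001, 1.343]
contact_force: [-0.0, -0.3, -1.6]
opening: 0.181
pos [580.3 183.9 139.1] yaw 76.97 tilt [-9.009e+01 -5.000e-02] tool shift cm [ 0.05 -0.    0.1 ] F [-0.  -0.3 -1.6] op 0.181 t 19.57
turn tool y -0.13
```

View pics/s4.png

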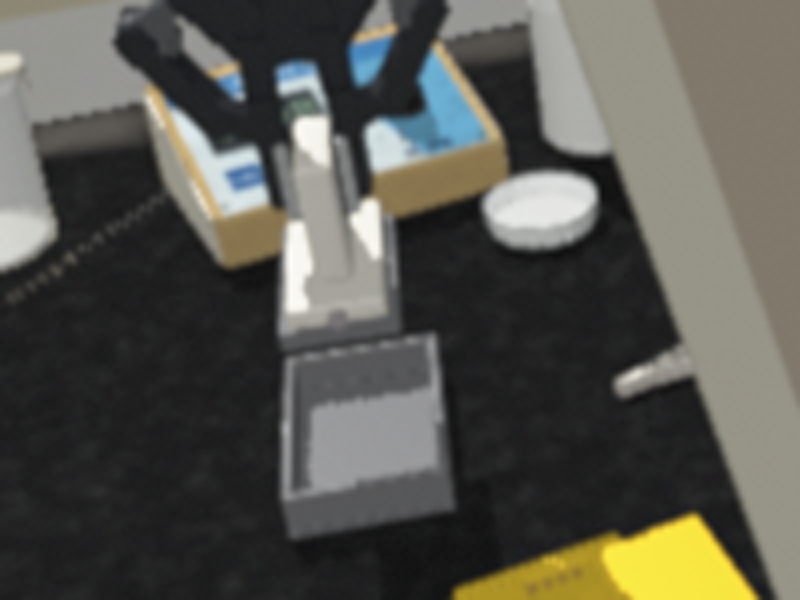

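View pics/t4.png

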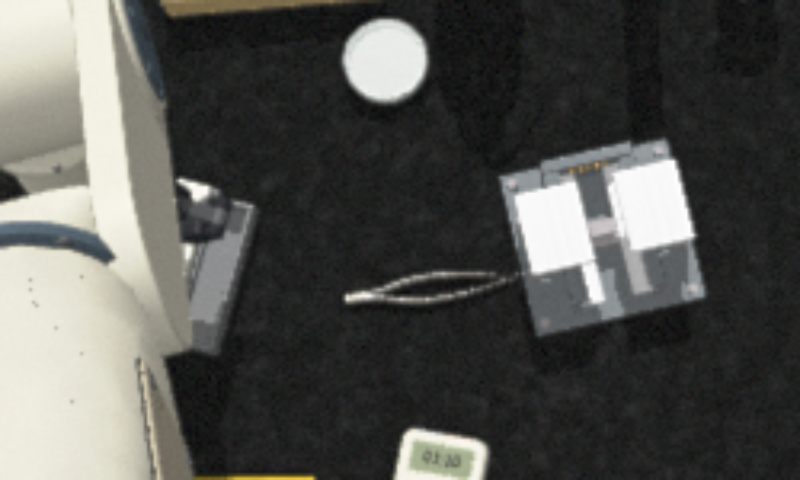

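```bash
python3 - <<'E'
from h import *
y=np.radians(-13.);R=np.array([[np.cos(y),-np.sin(y)],[np.sin(y),np.cos(y)]]);c=np.array([580.3,183.9])
S=lambda a:crop(a,80,180,4)
for z in(87,90,93):
  print(z,[ (np.array(proj("scene",[*(c+R@q),z]))-[80,180])*4+1.5 for q in[(-45,24),(-45,-24)]])
for z in (87,90,93):
  a,b=[onz("scene",*S(p),z)[:2] for p in[(280,348),(402,330)]]
  print(z,R.T@(a-c),R.T@(b-c),np.linalg.norm(a-b))
E
```

```text
87 [array([285.69896445, 351.87969648]), array([403.91179556, 333.15306422])]
90 [array([284.32025932, 345.99628336]), array([402.79652121, 327.32858999])]
93 [array([282.93583401, 340.08846025]), array([401.67669615, 321.48034982])]
87 [-41.27836261  26.34677389] [-42.26718367 -23.30611701] 49.6627359474954
90 [-46.02759781  25.70036214] [-47.00943688 -23.60193306] 49.31207073593865
93 [-50.77683302  25.0539504 ] [-51.75169008 -23.8977491 ] 48.961405524381895
```

The cartridge hangs upright and square. Its underside is at about z 89 and it is centred over the cradle within 2 mm. The bystanders look undisturbed and the dock bar has sprung up. Lower it.

```bash
python3 -m crank '[[0,0,0,0,0.5,0.1,-0.9],[0,0,0,0,1,0,-0.9],[0,0,0,0,1,0,-0.9],[0,0,0,0,1,0,-0.9],[0,0,0,0,1,0,-0.9],[0,0,0,0,0.5,0,-0.9],[0,0,0,0,0,0,-0.9],[0,0,0,0,0,0,-0.9],[0,0,0,0,0,0,-0.9],[0,0,0,0,0,0,-0.9]]' 30
python3 -c "
from h import *;need(579.5,184.6,77.1)"
```

```text
clock: 20.5
eef_pos: [578.5, 183.9, 82.1]
tcp_rot: [-1.57, 0.0, 1.343]
contact_force: [0.3, -0.1, -1.4]
opening: 0.184
pos [578.5 183.9  82.1] yaw 76.97 tilt [-8.997e+01  2.000e-02] tool shift cm [ 0.09 -0.   -0.08] F [ 0.3 -0.1 -1.4] op 0.184 t 20.5
turn tool y -0.13
```

```bash
python3 -m crank '[[0,0,0,0.08,0.3,-0.08,-0.9],[0,0,0,0,0.4,0,-0.9],[0,0,0,0,0.4,0,-0.9],[0,0,0,0,0.4,0,-0.9],[0,0,0,0,0.3,0,-0.9],[0,0,0,0,0.1,0,-0.9],[0,0,0,0,0,0,-0.9],[0,0,0,0,0,0,-0.9],[0,0,0,0,0,0,-0.9],[0,0,0,0,0,0,-0.9]]' 30
python3 -c "
from h import *;need(579.5,184.6,77.1)
t=cams.grab_frame('scene');cv2.imwrite('pics/s5.png',cv2.resize(t[180:330,80:280],None,fx=4,fy=4,interpolation=cv2.INTER_CUBIC))"
```

```text
clock: 21.33
eef_pos: [580.6, 184.9, 62.5]
tcp_rot: [-1.573, -0.001, 1.343]
contact_force: [-1.0, -0.1, -2.6]
opening: 0.187
pos [580.6 184.9  62.5] yaw 76.97 tilt [-9.011e+01 -6.000e-02] tool shift cm [-0.05 -0.    0.1 ] F [-1.  -0.1 -2.6] op 0.187 t 21.33
turn tool y -0.13
```

View pics/s5.png

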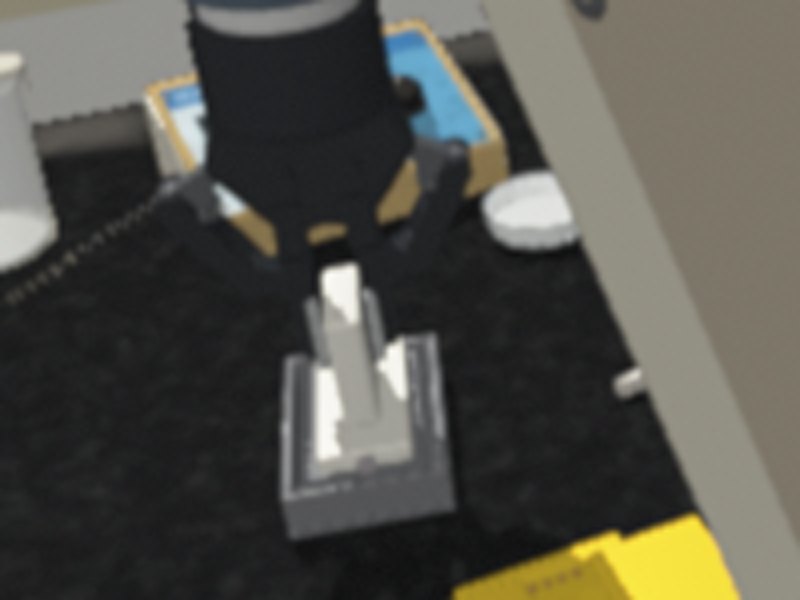

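The cartridge is inside the rim, in the middle of the pocket. I'll lower it slowly the last ~8 mm until it touches.

```bash
python3 -m crank '[[0,0,0,0,0.15,0.08,-0.9],[0,0,0,0,0.1,0,-0.9],[0,0,0,0,0.1,0,-0.9],[0,0,0,0,0.1,0,-0.9],[0,0,0,0,0.1,0,-0.9],[0,0,0,0,0.05,0,-0.9],[0,0,0,0,0,0,-0.9],[0,0,0,0,0,0,-0.9],[0,0,0,0,0,0,-0.9],[0,0,0,0,0,0,-0.9]]' 30
python3 -c "
from h import *;need(579.5,184.6,77.1)"
```

```text
clock: 22.22
eef_pos: [580.0, 185.1, 56.2]
tcp_rot: [-1.573, -0.001, 1.343]
contact_force: [0.2, 0.0, -2.3]
opening: 0.185
pos [580.  185.1  56.2] yaw 76.96 tilt [-9.014e+01 -8.000e-02] tool shift cm [-0.06 -0.    0.04] F [ 0.2  0.  -2.3] op 0.185 t 22.22
turn tool y -0.14
```

```bash
python3 -m crank '[[0,0,0,0,0.08,0,-0.9],[0,0,0,0,0.06,0,-0.9],[0,0,0,0,0.06,0,-0.9],[0,0,0,0,0,0,-0.9],[0,0,0,0,0,0,-0.9],[0,0,0,0,0,0,-0.9],[0,0,0,0,0,0,-0.9],[0,0,0,0,0,0,-0.9],[0,0,0,0,0,0,-0.9],[0,0,0,0,0,0,-0.9]]' 30
python3 -c "
from h import *;need(579.5,184.6,77.1)"
```

```text
clock: 23.05
eef_pos: [580.1, 185.2, 54.1]
tcp_rot: [-1.573, -0.001, 1.343]
contact_force: [-0.2, 0.1, -1.8]
opening: 0.188
pos [580.1 185.2  54.1] yaw 76.97 tilt [-9.015e+01 -8.000e-02] tool shift cm [-0.07 -0.    0.05] F [-0.2  0.1 -1.8] op 0.188 t 23.05
turn tool y -0.13
```

```bash
python3 -m crank '[[0,0,0,0,0.06,0,-0.9],[0,0,0,0,0.06,0,-0.9],[0,0,0,0,0,0,-0.9],[0,0,0,0,0,0,-0.9],[0,0,0,0,0,0,-0.9],[0,0,0,0,0,0,-0.9],[0,0,0,0,0,0,-0.9],[0,0,0,0,0,0,-0.9],[0,0,0,0,0,0,-0.9],[0,0,0,0,0,0,-0.9]]' 30
python3 -c "
from h import *;need(579.5,184.6,77.1)"
```

```text
clock: 23.88
eef_pos: [580.5, 185.2, 53.4]
tcp_rot: [-1.574, -0.002, 1.343]
contact_force: [-0.2, -0.2, -0.2]
opening: 0.183
pos [580.5 185.2  53.4] yaw 76.96 tilt [-90.19  -0.1 ] tool shift cm [-0.08 -0.    0.08] F [-0.2 -0.2 -0.2] op 0.183 t 23.88
turn tool y -0.14
```

```bash
python3 -m crank '[[0,0,0,0,0.05,0,-0.9],[0,0,0,0,0.05,0,-0.9],[0,0,0,0,0,0,-0.9],[0,0,0,0,0,0,-0.9],[0,0,0,0,0,0,-0.9],[0,0,0,0,0,0,-0.9],[0,0,0,0,0,0,-0.9],[0,0,0,0,0,0,-0.9],[0,0,0,0,0,0,-0.9],[0,0,0,0,0,0,-0.9]]' 30
python3 -c "
from h import *;need(579.5,184.6,77.1)"
```

```text
clock: 24.72
eef_pos: [580.8, 185.3, 53.3]
tcp_rot: [-1.574, -0.002, 1.343]
contact_force: [-1.4, -0.2, 0.7]
opening: 0.182
pos [580.8 185.3  53.3] yaw 76.97 tilt [-90.21  -0.11] tool shift cm [-0.1  -0.    0.11] F [-1.4 -0.2  0.7] op 0.182 t 24.72
turn tool y -0.13
```

It is resting on the floor: z has stopped falling and the weight is off the gripper. Release and let the fingers clear the fin before rising.

```bash
python3 -m crank '[[0,0,0,0,0,0,-0.6],[0,0,0,0,0,0,-0.5],[0,0,0,0,0,0,-0.4],[0,0,0,0,0,0,-0.3],[0,0,0,0,0,0,-0.2],[0,0,0,0,0,0,-0.2],[0,0,0,0,0,0,-0.2],[0,0,0,0,0,0,-0.2],[0,0,0,0,0,0,-0.2],[0,0,0,0,0,0,-0.2]]' 20
python3 -c "
from h import *;need(580.8,185.3,77.1)"
```

```text
clock: 25.55
eef_pos: [581.1, 185.4, 53.2]
tcp_rot: [-1.575, -0.002, 1.343]
contact_force: [0.3, 0.3, -0.2]
opening: 0.397
pos [581.1 185.4  53.2] yaw 76.97 tilt [-90.25  -0.14] tool shift cm [-0.02 -0.    0.03] F [ 0.3  0.3 -0.2] op 0.397 t 25.55
turn tool y -0.13
```

```bash
python3 -m crank '[[0,0,0,0,-0.5,0,-0.2],[0,0,0,0,-1,0,-0.2],[0,0,0,0,-1.5,0,-0.2],[0,0,0,0,-2,0,-0.2],[0,0,0,0,-2,0,-0.2],[0,0,0,0,-2,0,-0.2],[0,0,0,0,-2,0,-0.2],[0,0,0,0,-2,0,-0.2],[0,0,0,0,-1,0,-0.2],[0,0,0,0,0,0,-0.2]]'
python3 -c "
from h import *;need(580.8,185.3,77.1)
t=cams.grab_frame('scene');cv2.imwrite('pics/s6.png',t)
t=cams.grab_frame('top');cv2.imwrite('pics/t6.png',t)"
```

```text
clock: 26.38
eef_pos: [579.9, 185.1, 205.7]
tcp_rot: [-1.576, -0.003, 1.343]
contact_force: [0.7, 0.1, 0.4]
opening: 0.396
pos [579.9 185.1 205.7] yaw 76.97 tilt [-90.29  -0.16] tool shift cm [ 0.04  0.   -0.08] F [0.7 0.1 0.4] op 0.396 t 26.38
turn tool y -0.13
```

View pics/s6.png

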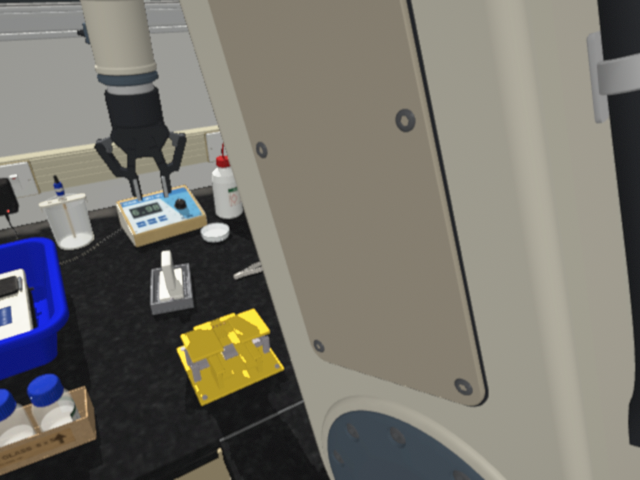

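View pics/t6.png

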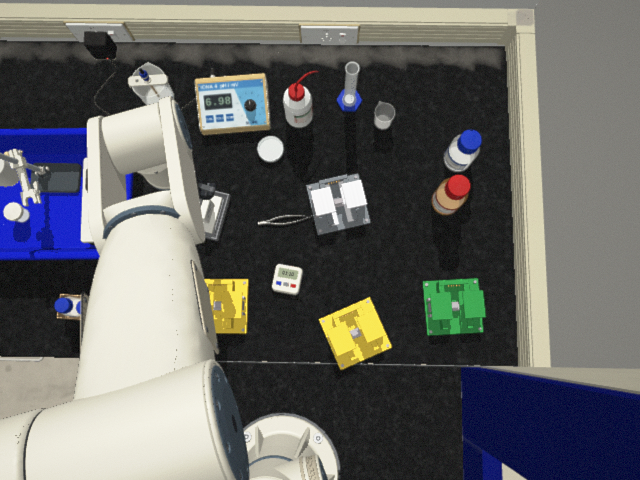

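The cartridge stands upright in the cradle at scene (171,283), and the hand is well clear. One last check of the bystanders and the seating, using the saved pictures.

```bash
python3 - <<'E'
import cv2,numpy as np
a,b=cv2.imread("pics/top0.png"),cv2.imread("pics/top0.png")
b=cv2.imread("pics/t6.png")
for n,(x0,y0,x1,y1) in {"timer":(265,258,310,300),"forceps":(252,208,306,230),"dish":(252,132,290,168)}.items():
    c=[]
    for i in(a,b):
        m=cv2.moments((cv2.cvtColor(i[y0:y1,x0:x1],cv2.COLOR_BGR2GRAY)>110).astype(np.uint8),True);c.append((m['m10']/m['m00'],m['m01']/m['m00']))
    print(n,np.subtract(c[1],c[0]).round(2))
s=cv2.imread("pics/s6.png");cv2.imwrite("pics/c6.png",cv2.resize(s[240:325,135:215],None,fx=7,fy=7,interpolation=cv2.INTER_CUBIC))
E
```

```text
timer [-0.06 -0.  ]
forceps [-1.13 -0.01]
dish [-0.1  -0.09]
```

View pics/c6.png

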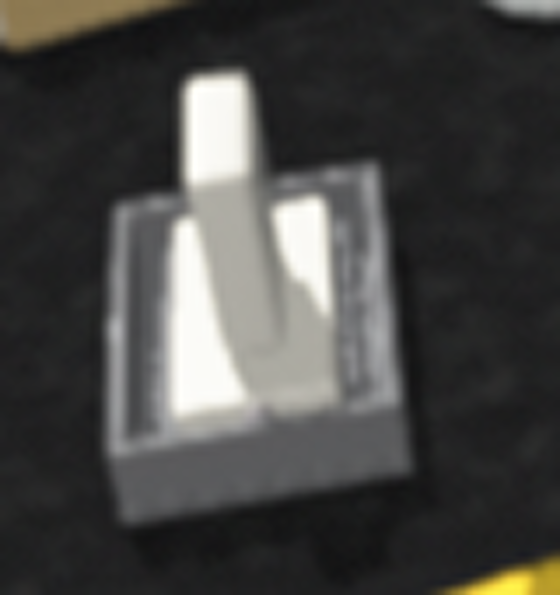

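The cartridge sits flat inside the walls. The forceps centroid differs by 1.1 px, so I'll check whether that is real movement or lighting.

```bash
python3 - <<'E'
import cv2,numpy as np
a,b=[cv2.imread(f"pics/{f}.png")[205:235,250:320] for f in("top0","t6")]
g=[cv2.cvtColor(i,cv2.COLOR_BGR2GRAY).astype(np.float32) for i in(a,b)]
print("left part shift",cv2.phaseCorrelate(g[0][:,:32],g[1][:,:32]),"all",cv2.phaseCorrelate(g[0][:,:54],g[1][:,:54]))
cv2.imwrite("pics/c7.png",cv2.resize(np.vstack([a,b]),None,fx=9,fy=9))
E
```

```text
left part shift ((0.1067411469255859, 0.037062673715889005), 0.9975528920690219) all ((-0.038485876171261424, -0.05393453109283186), 1.010523956204638)
```

View pics/c7.png

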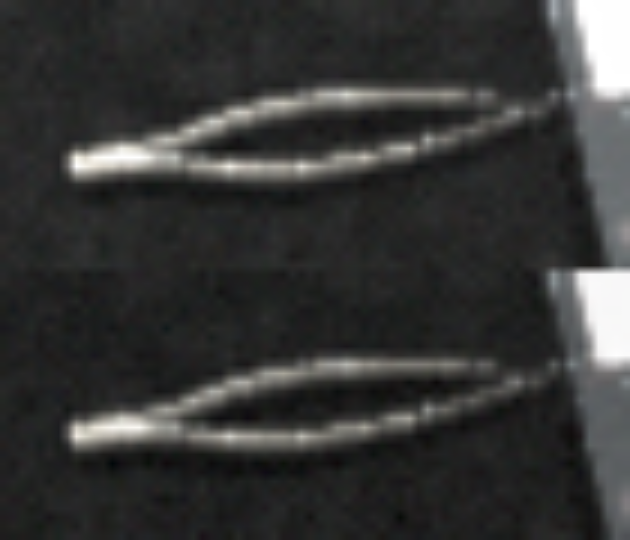

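The forceps are unmoved: the two crops are identical, so the difference was only brightness. Handing in.

```bash
python3 -c "
from rig import order,r
print(r.sense()['clock']);print(order.sign_off())"
```

```text
26.4833
the job is handed in; nothing more can be done
None
```

The cartridge is out of the dock and standing on its base in the storage cradle. I handed the job in at 26.5 s, with the gripper open and about 150 mm above where it let go.

**Release and pull:** I felt the plates touch with the TCP at about z 77 mm, then pressed them about 5–6 mm, reading roughly 6 N. With the fin gripped at 30 N and the plates held down, I pulled it 110 mm out of the open end. The end-of-move readings never passed about 8 N.

**Placing:** I carried it to the cradle and lowered it until z stopped falling and the weight came off the gripper. Then I opened the fingers and rose clear.

**Last checks:** The cartridge sits upright and flat inside the cradle walls. The timer and dish centroids moved 0.1 px or less. A brightness mask showed the forceps shifted by 1.1 px, but image correlation gave 0.1 px or less and the before and after crops match, so I put that down to lighting.

**What disagreed:**
- **Fin position:** it was about 2 mm further to the dock's +y side than I measured, and the arm gave way as the jaws closed.
- **Start of the pull:** the first call moved only 1.3 mm and the plates rose 0.8 mm, so I pressed down again before pulling on.
- **During the pull:** the tool drifted up to 4 mm sideways before I corrected it.

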